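# Put the balance's test weights back in order of size

### The arm

A 6-joint arm with a two-finger parallel gripper is mounted at the origin on a cart in front of the work surface, level with it; the furniture and walls round the work are solid. World frame = base frame: x ahead of the robot, y to its left, z up, the work surface at z = 0. Lengths are in m, angles in degrees, forces in N, time in s.
With the tool pointing down it reaches from about 0.4 to 0.825 m from the base axis. Payload 7 kg.
Tool frame: the origin (TCP) lies at the very end of the fingers, on their centre line; the grasp point (between the pads) lies 19 mm behind it; z points along the fingers, y is the direction in which the jaws open and shut (so a half turn about z gives the same grasp; the last joint's range is limited). The gripper opens to 88 mm and grips with 3 to 60 N. Pads are 19 mm wide; open, the fingers measure 130 mm over their backs; the gripper's body (78 mm by 193 mm) begins 47 mm behind the grasp point.
Start: joints at [-49.039, 20.546, 0.682, 0, -70.136, -16.507], TCP at [0.279, -0.614, 0.227] pointing down, gripper open.
Joint ranges: [-176.03, 176.03], [-82.01, 121.73], [-58.28, 71.71], [-173.87, 95.51], [-174.79, -0.11], [-173.66, 173.66]. Speed limits (degrees/s): [136.94, 136.94, 172.46, 180, 180, 180].

### API

Orientations are given as [roll, pitch, yaw] about the fixed x, y, z axes, in that order (R = Rz(yaw) Ry(pitch) Rx(roll)).
In Python, from plant import ctrl gives the robot as it stands.
- The arm moves only by the tool move_arm, never from a script. Its argument "increments" is a list of rows, each a list of 2 entries, a list of its own where there are three numbers: the shift along the world's x, y, z in mm, then the turn about the world's z in rad. A call has exactly 8 rows; each row shifts and turns the pose as measured when the row begins; what a row does not reach is not made up. A row lasts 1/10 s, in which the tool goes at most 50 mm and 8.59 degrees, less where a joint would pass 70% of its speed; a pose out of reach is approached as far as the arm can. A call with a gripper value outside its range is refused whole. "jaw" is the gripper command: -1 is shut, 1 is fully open, values between are in proportion, set as the call begins (left out, the last holds). The fingers move at their own pace and stop on an object; the grip force is fixed at half the most. Time passes only in rows, so rows that do not move let the fingers close, or fill a call up. It gives the time, the measured TCP pose, the force and the opening at its end, in the units of the state.
- ctrl.get_obs(): the state, without advancing time (a new reading comes with each control period).
- ctrl.snapshot(name): name is "side" or "top"; returns a dict with "color" (384x512x3 uint8, red, green, blue), "fx", "fy", "cx", "cy" (pixels), "R" (3x3) and "t" (3): a world point X has camera coordinates R X + t. Camera axes: x right, y down, z forward; pixel columns grow to the right and rows downward; lengths in m; the calibration is good to about 2 mm. A picture is of the moment at which its call begins. There is no depth.
- ctrl.close_job(): hands the job in, once; it reports no verdict.
The state is a dict: "clock": time; "joint_pos": joint angles; "qvel": joint speeds; "tau": joint torques, N m; "tool_pos": TCP position; "orientation": TCP orientation; "force": force on the tool from outside, world axes, zero at the start; "moment": the same for the moment, N m; "opening": finger opening in m.
Only numpy, scipy, OpenCV 4.12 (cv2) and the standard library are available. Lean on these libraries where they do the work, as an engineer would, in place of code of your own. Each camera call takes 0.05 s, during which the arm holds its last target.

### The job

The balance check is done: stand the four loose brass test weights back upright on the storage board, one in the middle of each blue pad, in order of size along the row with the largest at the red stud and the smallest at the other end. Do not knock any weight over, and leave the red-lidded cup near by where it stands.

Things in the scene. Friction and masses are not known exactly. Their poses are not given: they have to be found in the camera images.
- weight_1_center (a point): The largest of four loose brass test weights for the balance, standing upright on the worktop: a round cylinder 48 mm across and 50 mm tall with a narrower neck and knob on top, 72 mm tall in all. This point is on its upright axis, half-way up (36 mm above its underside). z is up.
- weight_2_center (a point): The second largest of four loose brass test weights for the balance, standing upright on the worktop: a round cylinder 39 mm across and 40 mm tall with a narrower neck and knob on top, 58 mm tall in all. This point is on its upright axis, half-way up (29 mm above its underside). z is up.
- weight_3_center (a point): The third largest of four loose brass test weights for the balance, standing upright on the worktop: a round cylinder 30 mm across and 30 mm tall with a narrower neck and knob on top, 46 mm tall in all. This point is on its upright axis, half-way up (23 mm above its underside). z is up.
- weight_4_center (a point): The smallest of four loose brass test weights for the balance, standing upright on the worktop: a round cylinder 22 mm across and 22 mm tall with a narrower neck and knob on top, 34 mm tall in all. This point is on its upright axis, half-way up (17 mm above its underside). z is up.
- pad_a: One of four alike round blue felt pads, 54 mm across and 2 mm thick, with a small white dot in the middle, fixed in a straight row 70 mm apart on the storage board (pale wood, 84 x 350 mm, its top 12 mm above the worktop). Which of the four it is can be told only by its place in the row, and that changes from start to start. Origin: centre of its underside, 12 mm above the worktop; the weight stands on its top, 14 mm above the worktop. x lies across the row, y along it.
- pad_b: One of four alike round blue felt pads, 54 mm across and 2 mm thick, with a small white dot in the middle, fixed in a straight row 70 mm apart on the storage board (pale wood, 84 x 350 mm, its top 12 mm above the worktop). Which of the four it is can be told only by its place in the row, and that changes from start to start. Origin: centre of its underside, 12 mm above the worktop; the weight stands on its top, 14 mm above the worktop. x lies across the row, y along it.
- pad_c: One of four alike round blue felt pads, 54 mm across and 2 mm thick, with a small white dot in the middle, fixed in a straight row 70 mm apart on the storage board (pale wood, 84 x 350 mm, its top 12 mm above the worktop). Which of the four it is can be told only by its place in the row, and that changes from start to start. Origin: centre of its underside, 12 mm above the worktop; the weight stands on its top, 14 mm above the worktop. x lies across the row, y along it.
- pad_d: One of four alike round blue felt pads, 54 mm across and 2 mm thick, with a small white dot in the middle, fixed in a straight row 70 mm apart on the storage board (pale wood, 84 x 350 mm, its top 12 mm above the worktop). Which of the four it is can be told only by its place in the row, and that changes from start to start. Origin: centre of its underside, 12 mm above the worktop; the weight stands on its top, 14 mm above the worktop. x lies across the row, y along it.
- red_stud: Flat round red stud, 26 mm across and 6 mm high, fixed on the storage board at one end of the row, 49 mm beyond the middle of the end pad (the other end has a white stud of the same shape). Origin: centre of its underside, 12 mm above the worktop. It marks the end where the largest weight belongs; it may be at either end of the row.
- seed_cup_center (a point): Bystander, loose, not to be moved: a clear cup of dark beans with a red screw lid, 62 mm across and 73 mm tall, standing upright. This point is at its centre, half-way up. Between it and the board, farther from the robot, a tall cardboard organiser (about 300 mm high, fixed, its nearest corner about 0.58 m ahead of the robot and 0.04 m to its right) stands on the worktop: swing the arm past in front of it, not through it.
Not all that is in view belongs to the job. What is shaped like the part that bears weight_1_center but turquoise is not meant.

How it is judged (in metres and radians):
At the end, for the whole second after the job is handed in: Each weight stands upright (within 0.1 rad) and at rest, its axis within 12 mm of the middle of a pad, in order of size: the largest on the pad next to the red stud, then the second, the third, and the smallest on the pad farthest from it ((horizontal distance between weight_1_center and pad_a below 0.012 m or horizontal distance between weight_1_center and pad_b below 0.012 m or horizontal distance between weight_1_center and pad_c below 0.012 m or horizontal distance between weight_1_center and pad_d below 0.012 m) and horizontal distance between weight_1_center and red_stud below 0.084 m and angle between each of weight_1_center, weight_2_center, weight_3_center, weight_4_center's own z axis and vertical below 0.1 rad and linear speed of each of weight_1, weight_2, weight_3, weight_4 below 0.02 m/s and (horizontal distance between weight_2_center and pad_a below 0.012 m or horizontal distance between weight_2_center and pad_b below 0.012 m or horizontal distance between weight_2_center and pad_c below 0.012 m or horizontal distance between weight_2_center and pad_d below 0.012 m) and horizontal distance between weight_2_center and red_stud between 0.084 and 0.154 m and (horizontal distance between weight_3_center and pad_a below 0.012 m or horizontal distance between weight_3_center and pad_b below 0.012 m or horizontal distance between weight_3_center and pad_c below 0.012 m or horizontal distance between weight_3_center and pad_d below 0.012 m) and horizontal distance between weight_3_center and red_stud between 0.154 and 0.224 m and (horizontal distance between weight_4_center and pad_a below 0.012 m or horizontal distance between weight_4_center and pad_b below 0.012 m or horizontal distance between weight_4_center and pad_c below 0.012 m or horizontal distance between weight_4_center and pad_d below 0.012 m) and horizontal distance between weight_4_center and red_stud between 0.224 and 0.294 m); the robot touches nothing.
It fails at once if a weight is knocked over (angle between any of weight_1_center, weight_2_center, weight_3_center, weight_4_center's own z axis and vertical above 0.7 rad).
It fails at once if the red-lidded cup is moved by more than 20 mm (distance of seed_cup_center from where it was at the start of the episode above 0.02 m).
It also fails if it takes over 96 s, if anything falls off the work surface, if the arm or the gripper's body presses on something with over 40 N, if the wrist force passes 120 N, or if a joint passes its speed limit or range.

## Working session

There is one attempt and no reset: what is moved stays moved. The work goes in short steps, Python scripts to look and compute and a tool call to move; the robot and the scene stay as the last step left them, time stands still between calls to the robot, and variables do not carry over. Pictures are saved under pics/ and viewed, and the job is handed in when it is done.

Besides the shell and the picture viewer there is one more tool, called after "Call:" by a JSON object that holds its "fn" and its "kwargs", one argument or row to a line. move_arm: Moves the arm, as the interface text tells. Its arguments: {"type":"object","properties":{"increments":{"type":"array","items":{"type":"array"}},"jaw":{"type":"number"}},"required":["increments"]}

```bash
ls; mkdir -p pics; python3 - <<'E'
from plant import ctrl
import cv2,pickle
o=ctrl.get_obs();print(o)
for n in("side","top"):
    s=ctrl.snapshot(n);pickle.dump(s,open(n+".pkl","wb"))
    cv2.imwrite(f"pics/{n}0.png",cv2.resize(s["color"][:,:,::-1],None,fx=1.5,fy=1.5,interpolation=cv2.INTER_CUBIC))
    print(n,s["fx"],s["cx"],s["cy"],s["R"],s["t"],-s["R"].T@s["t"])
E
```

```text
pics
{'clock': 0.0, 'joint_pos': array([-4.90393903e+01,  2.05914935e+01,  6.32697763e-01, -1.96299250e-02,
       -7.01357030e+01, -1.65086364e+01]), 'qvel': array([-0.06254671,  0.07422596,  0.0510171 , -0.05540345, -0.11186484,
        0.09187273]), 'tau': array([ 5.87777195e-04, -5.82728219e+01,  2.93044764e+01,  6.99717119e+00,
        6.77403106e-03, -1.44848550e-04]), 'tool_pos': array([ 0.2791859, -0.6140103,  0.2256154]), 'orientation': array([ 1.79904153e+02, -9.16270264e-03, -1.55554704e+02]), 'force': array([ 0.48200677, -0.68022209, -0.08327205]), 'moment': array([-0.0079628 , -0.01124942,  0.01539121]), 'opening': 0.08736534844745247}
side 377.617006163199 262.5894640799885 193.91886825727283 [[-0.99794635 -0.06205207 -0.01589403]
 [-0.01975261  0.53414888 -0.84515964]
 [ 0.06093369 -0.84311003 -0.53427761]] [0.55415637 0.00609843 0.95685264] [0.49483423 0.83786114 0.52518687]
top 489.8349935719094 257.6410398102331 193.3294773582502 [[-1.07010632e-02 -9.99942450e-01  7.64063699e-04]
 [-9.88248834e-01  1.04593990e-02 -1.52495386e-01]
 [ 1.52478618e-01 -2.38694782e-03 -9.88303887e-01]] [0.08283669 0.54318183 1.14037449] [0.36380253 0.07987259 1.20980597]
```

View pics/side0.png

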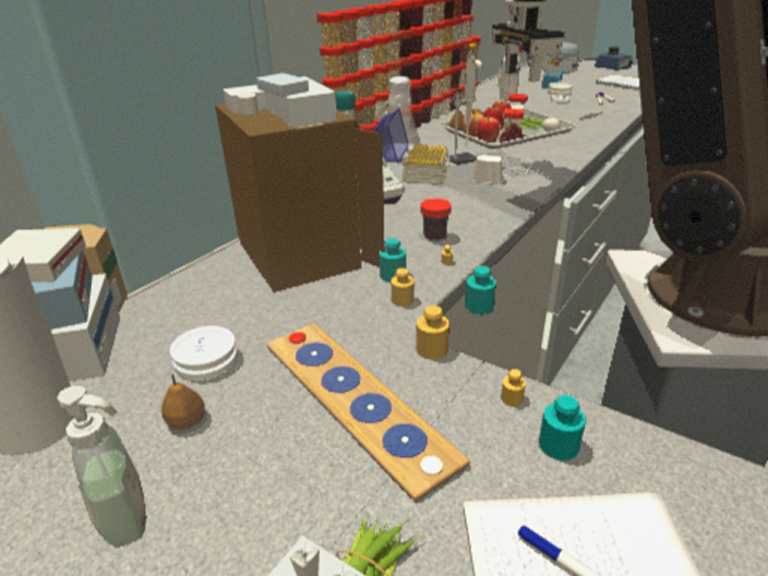

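View pics/top0.png

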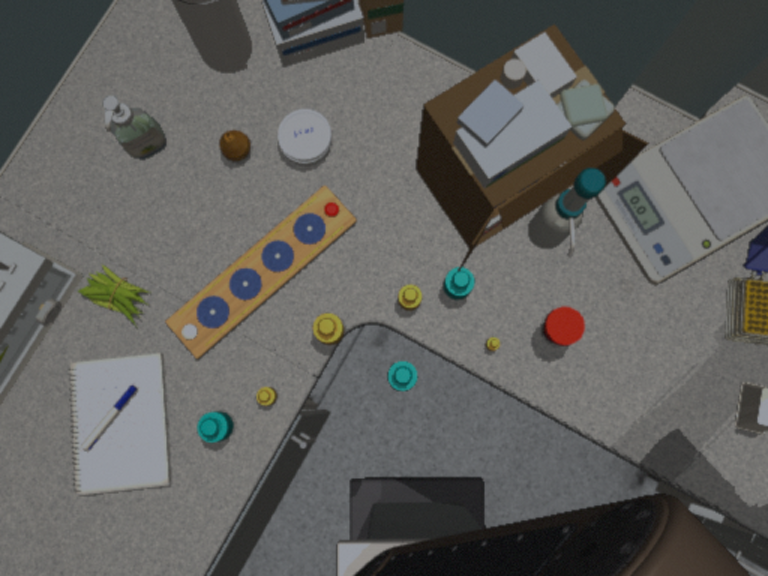

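The top picture (768-wide) shows brass weights at (328,327) large, (410,296) second, (265,396) third and (493,344) smallest. The pads run from (310,229) to (213,312), with the red stud at (332,209). Turquoise decoys are at (460,282), (403,376) and (214,427), and the red lid is at (564,326).

```bash
cat > h.py <<'E'
import numpy as np,cv2,pickle
def proj(s,X):
    p=s["R"]@np.asarray(X,float)+s["t"]; return np.array([s["fx"]*p[0]/p[2]+s["cx"],s["fy"]*p[1]/p[2]+s["cy"]])
def back(s,uv,z):
    d=s["R"].T@np.array([(uv[0]-s["cx"])/s["fx"],(uv[1]-s["cy"])/s["fy"],1]); c=-s["R"].T@s["t"]
    return c+d*(z-c[2])/d[2]
def tri(s1,a,s2,b):
    A=[];B=[]
    for s,uv in((s1,a),(s2,b)):
        c=-s["R"].T@s["t"]; d=s["R"].T@np.array([(uv[0]-s["cx"])/s["fx"],(uv[1]-s["cy"])/s["fy"],1]); d/=np.linalg.norm(d)
        P=np.eye(3)-np.outer(d,d);A.append(P);B.append(P@c)
    return np.linalg.solve(sum(A),sum(B))
def blobs(img,lo,hi,mn=15):
    hsv=cv2.cvtColor(img,cv2.COLOR_RGB2HSV); m=cv2.inRange(hsv,lo,hi)
    n,l,st,c=cv2.connectedComponentsWithStats(m)
    return [(c[i].round(1),st[i].tolist()) for i in range(1,n) if st[i][4]>=mn]
E
python3 - <<'E'
from h import *
for n in("top","side"):
    s=pickle.load(open(n+".pkl","rb"));im=s["color"]
    for nm,lo,hi in(("brass",(15,120,80),(32,255,255)),("blue",(100,110,60),(125,255,255)),("red",(0,190,120),(4,255,255)),("turq",(82,150,60),(96,255,255)),("dot/white",(0,0,200),(180,40,255))):
        if nm[0]=="d": continue
        print(n,nm)
        for c,st in blobs(im,lo,hi,20): print("  ",c,st, back(s,c,.013 if nm in("blue",) else .018 if nm=="red" else .03).round(3)[:2])
    cv2.imwrite(f"pics/{n}_z.png",cv2.resize((im[110:300,90:410] if n=="top" else im[120:320,160:420])[:,:,::-1],None,fx=2.5,fy=2.5,interpolation=cv2.INTER_CUBIC))
E
```

```text
top brass
   [157.4  92.4] [149, 87, 16, 12, 129] [0.805 0.327]
   [170.7 184.8] [111, 128, 126, 110, 2291] [0.569 0.289]
   [ 75.7 194.7] [72, 186, 10, 20, 35] [0.547 0.52 ]
   [503.4 204.7] [496, 187, 16, 36, 438] [ 0.512 -0.52 ]
   [273.  197.5] [266, 190, 15, 16, 190] [0.535 0.04 ]
   [218.3 218.5] [209, 209, 20, 20, 311] [0.485 0.173]
   [328.3 228.9] [324, 225, 9, 9, 57] [ 0.457 -0.092]
   [177.1 263.8] [171, 258, 13, 12, 123] [0.378 0.271]
top blue
   [206.1 152. ] [197, 143, 19, 19, 262] [0.655 0.205]
   [184.8 170.4] [176, 161, 19, 19, 264] [0.608 0.258]
   [502.8 166.8] [499, 163, 10, 11, 55] [ 0.609 -0.535]
   [504.4 179. ] [497, 177, 15, 6, 27] [ 0.578 -0.536]
   [163.2 188.8] [154, 180, 20, 19, 272] [0.562 0.311]
   [141.6 207.6] [132, 198, 20, 20, 274] [0.516 0.363]
   [ 83.1 264.8] [77, 257, 14, 16, 75] [0.378 0.501]
top red
   [220.6 139.2] [217, 135, 9, 9, 59] [0.686 0.168]
   [376.2 216.8] [364, 205, 25, 25, 475] [ 0.487 -0.212]
top turq
   [394.5 119.8] [387, 112, 16, 16, 202] [ 0.728 -0.266]
   [377.6 137.7] [373, 127, 16, 17, 46] [ 0.682 -0.222]
   [305.9 187.8] 
[... 1742 characters left out ...]
, 43, 16, 206] [ 0.826 -1.652]
   [288.4  50.8] [274, 42, 36, 16, 123] [ 0.495 -1.638]
   [286.5  67.2] [274, 59, 29, 15, 98] [ 0.504 -1.23 ]
   [246.8  66.4] [237, 61, 22, 13, 100] [ 0.718 -1.248]
   [345.1  64.7] [340, 63, 11, 5, 42] [ 0.188 -1.283]
   [341.6  74.3] [335, 70, 14, 8, 55] [ 0.229 -1.089]
   [246.1  83.5] [241, 80, 11, 7, 32] [ 0.69  -0.927]
   [324.2  82.3] [319, 80, 13, 6, 34] [ 0.325 -0.949]
   [289.7 137.2] [281, 133, 19, 12, 145] [ 0.485 -0.314]
   [197.8 224.5] [193, 222, 10, 6, 46] [0.69  0.171]
side turq
   [261.2 166.8] [253, 159, 17, 16, 130] [ 0.564 -0.084]
   [320.  193.6] [311, 177, 20, 32, 487] [0.411 0.05 ]
   [374.5 285.4] [360, 264, 30, 43, 970] [0.335 0.35 ]
```

View pics/top_z.png

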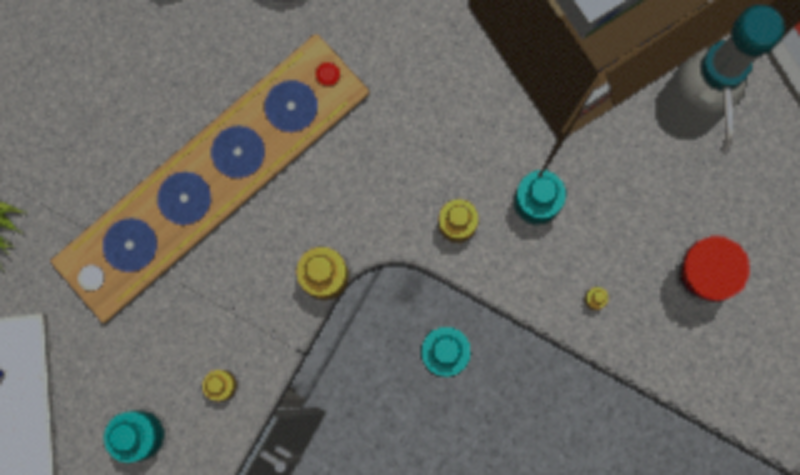

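View pics/side_z.png

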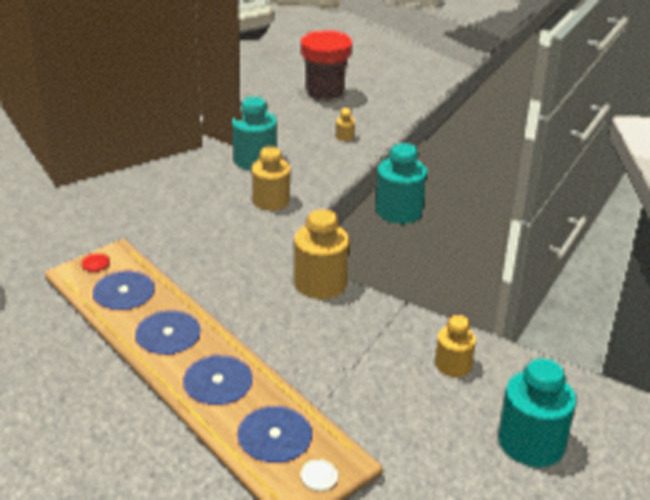

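```bash
cat >> h.py <<'E'
from scipy.optimize import least_squares
W={1:(.024,.050,.072),2:(.0195,.040,.058),3:(.015,.030,.046),4:(.011,.022,.034)}
a=np.linspace(0,2*np.pi,40,endpoint=False)
def sil(s,xy,w,z0=0,sc=8):
    r,hb,h=W[w]; m=np.zeros((384*sc//1,512*sc),np.uint8)
    P=lambda r,z:[proj(s,(xy[0]+r*np.cos(t),xy[1]+r*np.sin(t),z0+z)) for t in a]
    for grp in (P(r,0)+P(r,hb), P(.5*r,hb)+P(.5*r,h)):
        q=(np.array(grp)*sc+sc/2).astype(np.int32); cv2.fillConvexPoly(m,cv2.convexHull(q),1)
    M=cv2.moments(m,True); ys,xs=np.where(m)
    return np.array([M["m10"]/M["m00"],M["m01"]/M["m00"]])/sc-.5+.5/sc
def fit(views,w,z0=0):
    xy=back(views[0][0],views[0][1],z0+.6*W[w][1])[:2]
    f=lambda p:np.concatenate([sil(s,p,w,z0)-c for s,c in views])
    r=least_squares(f,xy,diff_step=.003);return r.x,r.fun
E
python3 - <<'E'
from h import *
t=pickle.load(open("top.pkl","rb"));s=pickle.load(open("side.pkl","rb"))
C={1:((218.3,218.5),(288.2,221.9)),2:((273.,197.5),(268.,191.5)),3:((177.1,263.8),(341.9,258.4)),4:((328.3,228.9),(297.8,169.5))}
for w,(a_,b) in C.items():
    for v in([(t,a_)],[(s,b)],[(t,a_),(s,b)]):
        x,r=fit(v,w);print(w,x.round(4),r.round(2))
P=[(206.1,152.),(184.8,170.4),(163.2,188.8),(141.6,207.6),(220.6,139.2)]
X=np.array([back(t,p,.014 if i<4 else .018)[:2] for i,p in enumerate(P)]);print(X.round(4),np.linalg.norm(np.diff(X[:4],axis=0),axis=1),np.linalg.norm(X[4]-X[0]))
u=X[3]-X[0];print("row angle",np.degrees(np.arctan2(u[1],u[0])))
# side view dots
dots=[(123/2.5+160,289/2.5+120),(168/2.5+160,331/2.5+120),(218/2.5+160,379/2.5+120),(275/2.5+160,433/2.5+120)]
print([back(s,d,.014)[:2].round(4) for d in dots])
print("org",back(t,(418/1.5,165/1.5),0),back(t,(470/1.5,245/1.5),0), "turq", [back(t,c,.03)[:2].round(3) for c in((305.9,187.8),(268,250.1))])
E
```

```text
1 [0.4853 0.1727] [0. 0.]
1 [0.4881 0.1675] [-0.   -0.01]
1 [0.4869 0.1712] [ 0.62 -0.67  0.54  1.04]
2 [0.5362 0.0395] [ 0. -0.]
2 [0.5392 0.0344] [-0.01  0.  ]
2 [0.5376 0.0384] [ 0.44 -0.56  0.55  0.86]
3 [0.3781 0.273 ] [ 0. -0.]
3 [0.3818 0.2687] [0.01 0.01]
3 [0.3805 0.2712] [ 0.76 -1.03  0.77  0.87]
4 [ 0.4587 -0.095 ] [ 0. -0.]
4 [ 0.462  -0.1015] [-0.  0.]
4 [ 0.4603 -0.0959] [ 0.36 -0.63  0.67  0.95]
[[0.6543 0.2048]
 [0.6079 0.2576]
 [0.5621 0.3104]
 [0.5158 0.3627]
 [0.6858 0.1683]] [0.07022462 0.06995843 0.06978078] 0.04826129208961915
row angle 131.26917912468141
[array([0.6582, 0.204 ]), array([0.6114, 0.2567]), array([0.5653, 0.3099]), array([0.5193, 0.3624])]
org [0.76626827 0.02067559 0.        ] [ 0.62554305 -0.06437906  0.        ] turq [array([ 0.558, -0.041]), array([0.408, 0.054])]
```

Call:
{"fn": "move_arm", "kwargs": {
  "increments": [
    [[15,46,0],0.085],
    [[15,46,0],0.085],
    [[15,46,0],0.085],
    [[15,46,0],0.085],
    [[15,46,0],0.085],
    [[15,46,0],0.085],
    [[15,46,0],0.085],
    [[15,46,0],0.085]
  ],
  "jaw": 0.36
}}

```text
clock: 0.9
tool_pos: [0.3968, -0.2373, 0.2196]
orientation: [179.5, -0.1, -115.7]
force: [0.7, 0.2, -0.0]
opening: 0.0597
```

Call:
{"fn": "move_arm", "kwargs": {
  "increments": [
    [[20,40,-10],0],
    [[20,40,-20],0],
    [[14,35,-30],0],
    [[5,16,-30],0],
    [[2,5,-20],0],
    [[0,0,0],0],
    [[0,0,0],0],
    [[0,0,0],0]
  ]
}}

```text
clock: 1.7
tool_pos: [0.4605, -0.0905, 0.1089]
orientation: [179.8, 0.0, -115.0]
force: [-0.2, 0.1, 0.9]
opening: 0.0594
```

```bash
cat > look.py <<'E'
import sys
from h import *
from plant import ctrl
tag=sys.argv[1]; o=ctrl.get_obs(); tp=o["tool_pos"]; print(o["clock"],tp.round(4),o["orientation"].round(1),o["opening"])
ims=[]
for n in("top","side"):
    s=ctrl.snapshot(n);pickle.dump(s,open(n+"_"+tag+".pkl","wb"));im=s["color"].copy()
    c=proj(s,tp); print(n,"tcp px",c.round(1))
    c=proj(s,(tp[0],tp[1],max(0.02,tp[2]-.03)))
    x0=int(np.clip(c[0]-64,0,512-128));y0=int(np.clip(c[1]-64,0,384-128))
    k=cv2.resize(im[y0:y0+128,x0:x0+128,::-1],(400,400),interpolation=cv2.INTER_CUBIC)
    q=(proj(s,tp)-[x0,y0]+.5)*400/128; cv2.drawMarker(k,tuple(int(v) for v in q),(255,0,255),cv2.MARKER_CROSS,10,1)
    print("crop",x0,y0);ims.append(k)
cv2.imwrite(f"pics/{tag}.png",np.hstack(ims))
E
python3 look.py a1
```

```text
1.7 [ 0.4605 -0.0905  0.1089] [ 179.8    0.  -115. ] 0.059417551304253524
top tcp px [332.5 224.7]
crop 266 161
side tcp px [299.7 139.9]
crop 235 86
```

View pics/a1.png

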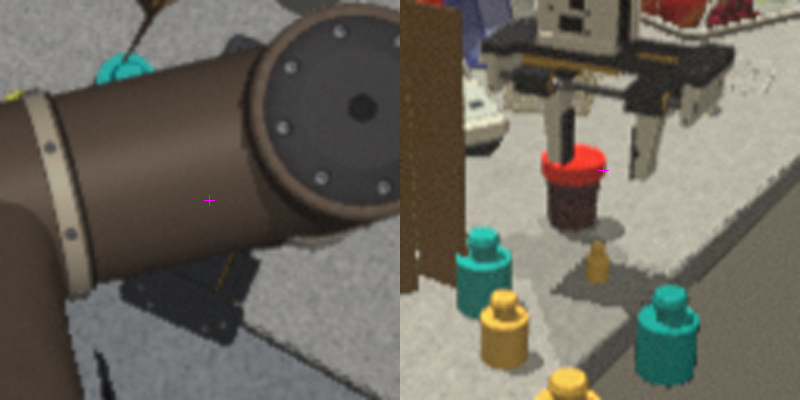

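The side picture shows the fingertips straddling the smallest weight at crop pixel (597,265), with the TCP mark midway between the tips. The calibration agrees, so I'll go down.

Call:
{"fn": "move_arm", "kwargs": {
  "increments": [
    [[0,-6,-10],0],
    [[0,0,-25],0],
    [[0,0,-25],0],
    [[0,0,-22],0],
    [[0,0,-10],0],
    [[0,0,-4],0],
    [[0,0,0],0],
    [[0,0,0],0]
  ]
}}

```text
clock: 2.6
tool_pos: [0.4629, -0.1015, 0.0123]
orientation: [-179.7, 0.4, -115.3]
force: [-0.3, -0.5, 0.1]
opening: 0.0598
```

Call:
{"fn": "move_arm", "kwargs": {
  "increments": [
    [[-3,4,-4],0],
    [[0,0,-1],0],
    [[0,0,0],0],
    [[0,0,0],0],
    [[0,0,0],0],
    [[0,0,0],0],
    [[0,0,0],0],
    [[0,0,0],0]
  ]
}}

```text
clock: 3.4
tool_pos: [0.4615, -0.0968, 0.0093]
orientation: [-179.4, 0.6, -115.3]
force: [0.1, -0.1, -0.6]
opening: 0.0595
```

```bash
python3 look.py a2
```

```text
3.4 [ 0.4615 -0.0968  0.0093] [-179.4    0.6 -115.3] 0.05953196328156881
top tcp px [328.8 227.9]
crop 265 163
side tcp px [298.  171.7]
crop 234 104
```

View pics/a2.png

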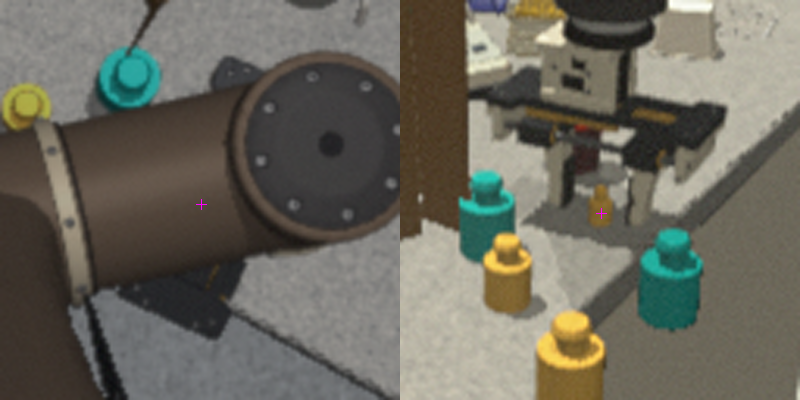

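Call:
{"fn": "move_arm", "kwargs": {
  "increments": [
    [[0,0,0],0],
    [[0,0,0],0],
    [[0,0,0],0],
    [[0,0,0],0],
    [[0,0,0],0],
    [[0,0,0],0],
    [[0,0,0],0],
    [[0,0,0],0]
  ],
  "jaw": -1
}}

```text
clock: 4.3
tool_pos: [0.4613, -0.0969, 0.0091]
orientation: [-179.4, 0.5, -115.3]
force: [-0.5, 0.9, 0.0]
opening: 0.0202
```

Call:
{"fn": "move_arm", "kwargs": {
  "increments": [
    [[0,0,25],0],
    [[0,0,35],0],
    [[0,15,35],0],
    [[0,35,20],0.1],
    [[0,45,10],0.145],
    [[5,45,0],0.145],
    [[5,45,0],0.145],
    [[5,45,0],0.145]
  ]
}}

```text
clock: 5.1
tool_pos: [0.4727, 0.1368, 0.1395]
orientation: [-179.5, 0.4, -75.6]
force: [1.5, -0.8, -0.2]
opening: 0.0207
```

Call:
{"fn": "move_arm", "kwargs": {
  "increments": [
    [[6,40,0],0.12],
    [[6,45,0],0.13],
    [[8,45,-5],0.12],
    [[8,40,-15],0.08],
    [[8,25,-20],0.02],
    [[4,10,-20],0],
    [[0,0,-10],0],
    [[0,0,0],0]
  ]
}}

```text
clock: 5.9
tool_pos: [0.5119, 0.357, 0.0662]
orientation: [-179.3, 0.5, -46.7]
force: [-0.1, -0.9, -1.5]
opening: 0.021
```

```bash
python3 look.py a3
```

```text
5.9 [0.5119 0.357  0.0662] [-179.3    0.5  -46.7] 0.020954911911927374
top tcp px [138.8 206.5]
crop 77 144
side tcp px [274.3 269.7]
crop 210 218
```

View pics/a3.png

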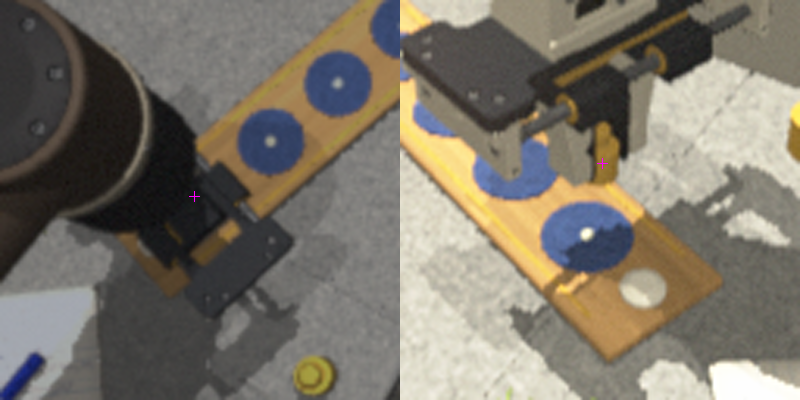

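Call:
{"fn": "move_arm", "kwargs": {
  "increments": [
    [[5,5,-8],-0.03],
    [[0,0,-14],0],
    [[0,0,-8],0],
    [[0,0,-4],0],
    [[0,0,-2],0],
    [[0,0,0],0],
    [[0,0,0],0],
    [[0,0,0],0]
  ]
}}

```text
clock: 6.8
tool_pos: [0.5193, 0.3613, 0.0327]
orientation: [-178.9, 0.5, -48.8]
force: [-0.1, 1.1, -0.6]
opening: 0.0204
```

```bash
python3 look.py a4
```

```text
6.8 [0.5193 0.3613 0.0327] [-178.9    0.5  -48.8] 0.02039756002999506
top tcp px [140.4 205.2]
crop 77 141
side tcp px [269.9 285.3]
crop 205 226
```

View pics/a4.png

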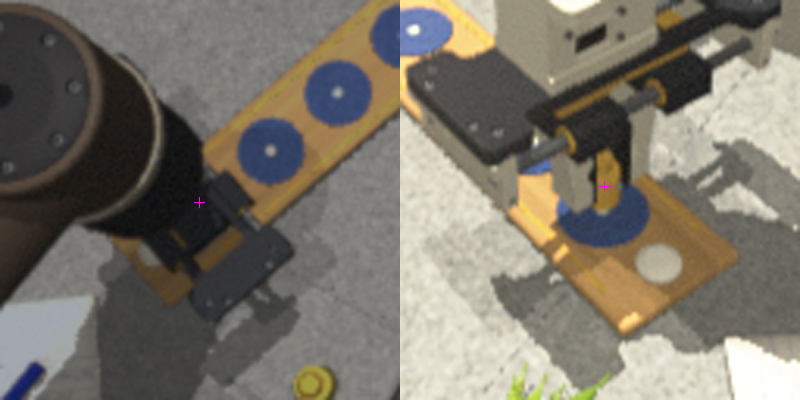

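Call:
{"fn": "move_arm", "kwargs": {
  "increments": [
    [[-1,1,-4],0],
    [[0,0,-3],0],
    [[0,0,-2],0],
    [[0,0,0],0],
    [[0,0,0],0],
    [[0,0,0],0],
    [[0,0,0],0],
    [[0,0,0],0]
  ]
}}

```text
clock: 7.7
tool_pos: [0.5184, 0.3628, 0.0234]
orientation: [-178.9, 0.5, -48.8]
force: [0.3, 0.0, -1.0]
opening: 0.0207
```

Call:
{"fn": "move_arm", "kwargs": {
  "increments": [
    [[0,0,0],0],
    [[0,0,0],0],
    [[0,0,0],0],
    [[0,0,0],0],
    [[0,0,0],0],
    [[0,0,0],0],
    [[0,0,4],0],
    [[0,0,20],0]
  ],
  "jaw": 0.3
}}

```text
clock: 8.5
tool_pos: [0.5173, 0.3616, 0.046]
orientation: [-179.1, 0.5, -48.8]
force: [0.2, -0.3, -0.4]
opening: 0.0572
```

```bash
python3 look.py a5
```

```text
8.5 [0.5173 0.3616 0.046 ] [-179.1    0.5  -48.8] 0.05721982970656555
top tcp px [138.9 205.3]
crop 77 142
side tcp px [271. 280.]
crop 207 226
```

View pics/a5.png

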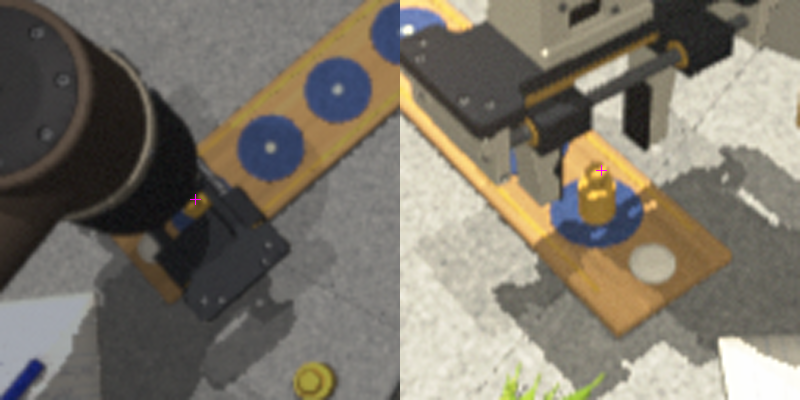

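W4 stands upright in the middle of the pad nearest the white stud, at crop pixel (597,205). Next is W3.

Call:
{"fn": "move_arm", "kwargs": {
  "increments": [
    [[0,0,35],0],
    [[-10,-6,35],0],
    [[-35,-24,10],0],
    [[-38,-25,0],0],
    [[-33,-22,-5],0],
    [[-16,-11,-15],0],
    [[-4,-2,-20],0],
    [[0,0,-5],0]
  ],
  "jaw": 0.5
}}

```text
clock: 9.4
tool_pos: [0.38, 0.2713, 0.0883]
orientation: [-178.2, 0.7, -48.7]
force: [-0.1, -0.5, 0.9]
opening: 0.0655
```

Call:
{"fn": "move_arm", "kwargs": {
  "increments": [
    [[0,0,-20],0],
    [[0,0,-25],0],
    [[0,0,-18],0],
    [[0,0,-10],0],
    [[0,0,-3],0],
    [[0,0,0],0],
    [[0,0,0],0],
    [[0,0,0],0]
  ]
}}

```text
clock: 10.2
tool_pos: [0.3842, 0.2759, 0.0133]
orientation: [-177.8, 0.7, -48.6]
force: [-0.6, -0.3, 0.1]
opening: 0.0658
```

```bash
python3 look.py b1
```

```text
10.2 [0.3842 0.2759 0.0133] [-177.8    0.7  -48.6] 0.06577425944443735
top tcp px [176.2 261.3]
crop 111 197
side tcp px [340.8 262.6]
crop 277 196
```

View pics/b1.png

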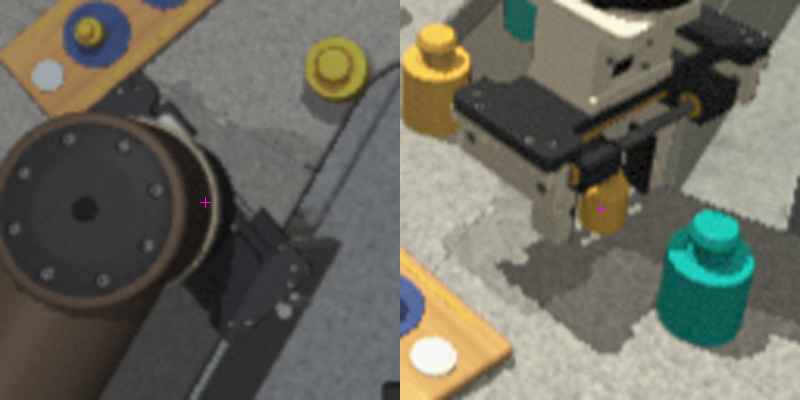

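Call:
{"fn": "move_arm", "kwargs": {
  "increments": [
    [[-4,-5,-3],0],
    [[0,0,-2],0],
    [[0,0,0],0],
    [[0,0,0],0],
    [[0,0,0],0],
    [[0,0,0],0],
    [[0,0,0],0],
    [[0,0,0],0]
  ]
}}

```text
clock: 11.1
tool_pos: [0.3799, 0.2708, 0.0088]
orientation: [-177.7, 0.7, -48.6]
force: [1.0, -0.4, 0.1]
opening: 0.0653
```

Call:
{"fn": "move_arm", "kwargs": {
  "increments": [
    [[0,0,0],0],
    [[0,0,0],0],
    [[0,0,0],0],
    [[0,0,0],0],
    [[0,0,0],0],
    [[0,0,0],0],
    [[0,0,0],0],
    [[0,0,0],0]
  ],
  "jaw": -1
}}

```text
clock: 11.9
tool_pos: [0.38, 0.2709, 0.0089]
orientation: [-177.7, 0.7, -48.6]
force: [0.3, 0.2, -0.8]
opening: 0.0293
```

Call:
{"fn": "move_arm", "kwargs": {
  "increments": [
    [[0,0,25],0],
    [[0,0,40],0],
    [[15,3,35],0],
    [[42,9,10],0],
    [[45,9,0],0],
    [[40,9,0],0],
    [[28,6,-10],0],
    [[10,3,-15],0]
  ]
}}

```text
clock: 12.7
tool_pos: [0.5647, 0.3083, 0.0995]
orientation: [-177.7, 0.7, -48.5]
force: [-0.8, -0.3, -2.1]
opening: 0.0294
```

Call:
{"fn": "move_arm", "kwargs": {
  "increments": [
    [[0,1,-15],0],
    [[0,0,-20],0],
    [[0,0,-18],0],
    [[0,0,-10],0],
    [[0,0,-4],0],
    [[0,0,0],0],
    [[0,0,0],0],
    [[0,0,0],0]
  ]
}}

```text
clock: 13.5
tool_pos: [0.565, 0.3074, 0.0254]
orientation: [-178.1, 0.7, -48.7]
force: [0.4, -0.6, -1.2]
opening: 0.0295
```

```bash
python3 look.py b2
```

```text
13.5 [0.565  0.3074 0.0254] [-178.1    0.7  -48.7] 0.029505464410378178
top tcp px [163.6 186.9]
crop 99 123
side tcp px [247.3 266.3]
crop 183 204
```

View pics/b2.png

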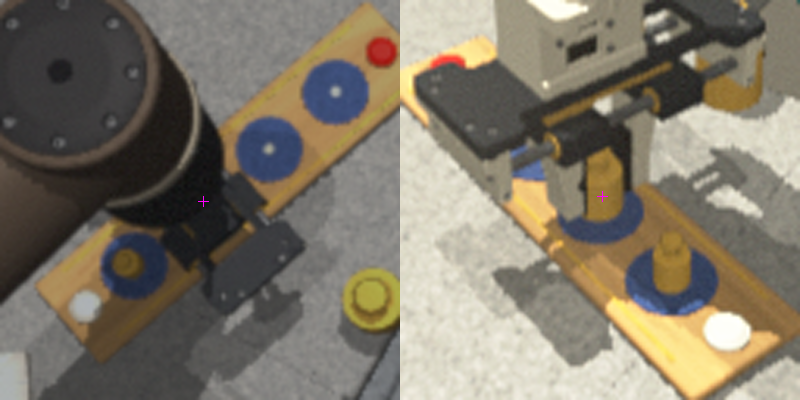

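Call:
{"fn": "move_arm", "kwargs": {
  "increments": [
    [[-1,2,-2],0],
    [[0,1,0],0],
    [[0,0,0],0],
    [[0,0,0],0],
    [[0,0,0],0],
    [[0,0,0],0],
    [[0,0,0],0],
    [[0,0,0],0]
  ]
}}

```text
clock: 14.4
tool_pos: [0.5645, 0.3114, 0.0249]
orientation: [-177.9, 0.7, -48.7]
force: [0.9, 1.0, -1.4]
opening: 0.0291
```

Call:
{"fn": "move_arm", "kwargs": {
  "increments": [
    [[0,0,0],0],
    [[0,0,0],0],
    [[0,0,0],0],
    [[0,0,0],0],
    [[0,0,0],0],
    [[0,0,0],0],
    [[0,0,5],0],
    [[0,0,20],0]
  ],
  "jaw": 0.4
}}

```text
clock: 15.2
tool_pos: [0.5637, 0.3105, 0.0488]
orientation: [-178.1, 0.7, -48.7]
force: [-0.4, 0.0, 0.6]
opening: 0.0611
```

Call:
{"fn": "move_arm", "kwargs": {
  "increments": [
    [[0,0,35],0],
    [[0,-5,45],0],
    [[-2,-35,15],0],
    [[-4,-45,0],0],
    [[-4,-45,0],0],
    [[-4,-45,0],0],
    [[-4,-40,-5],0],
    [[-4,-30,-15],0]
  ],
  "jaw": 0.65
}}

```text
clock: 16.0
tool_pos: [0.5436, 0.0629, 0.136]
orientation: [-177.3, 0.4, -48.2]
force: [1.1, 1.1, -0.0]
opening: 0.0725
```

Call:
{"fn": "move_arm", "kwargs": {
  "increments": [
    [[-2,-16,-10],0],
    [[-1,-4,-10],0],
    [[0,0,0],0],
    [[0,0,0],0],
    [[0,0,0],0],
    [[0,0,0],0],
    [[0,0,0],0],
    [[0,0,0],0]
  ]
}}

```text
clock: 16.8
tool_pos: [0.5405, 0.0415, 0.1171]
orientation: [-177.2, 0.3, -48.3]
force: [0.0, 0.5, 0.3]
opening: 0.0722
```

```bash
python3 look.py c1
```

```text
16.8 [0.5405 0.0415 0.1171] [-177.2    0.3  -48.3] 0.07221753889359162
top tcp px [273.4 189.6]
crop 208 127
side tcp px [267.  159.5]
crop 203 106
```

View pics/c1.png

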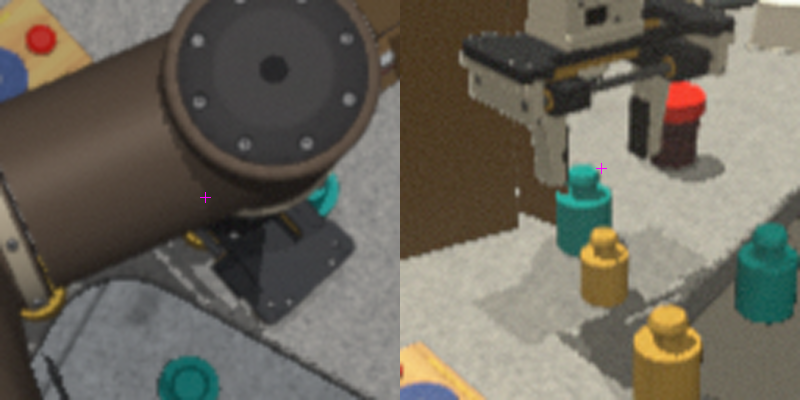

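Call:
{"fn": "move_arm", "kwargs": {
  "increments": [
    [[-2,-3,-20],0],
    [[0,0,-25],0],
    [[0,0,-25],0],
    [[0,0,-18],0],
    [[0,0,-8],0],
    [[0,0,0],0],
    [[0,0,0],0],
    [[0,0,0],0]
  ]
}}

```text
clock: 17.7
tool_pos: [0.5406, 0.0392, 0.0208]
orientation: [-177.0, 0.2, -48.2]
force: [-1.0, 0.5, 0.7]
opening: 0.072
```

Call:
{"fn": "move_arm", "kwargs": {
  "increments": [
    [[-2,-1,-5],0],
    [[0,0,-3],0],
    [[0,0,0],0],
    [[0,0,0],0],
    [[0,0,0],0],
    [[0,0,0],0],
    [[0,0,0],0],
    [[0,0,0],0]
  ]
}}

```text
clock: 18.5
tool_pos: [0.54, 0.0388, 0.0148]
orientation: [-176.7, 0.1, -48.2]
force: [-0.2, 0.3, 0.1]
opening: 0.0724
```

```bash
python3 look.py c2
```

```text
18.5 [0.54   0.0388 0.0148] [-1.767e+02  1.000e-01 -4.820e+01] 0.07235675807348732
top tcp px [273.2 196.4]
crop 209 132
side tcp px [267.6 195.4]
crop 203 129
```

View pics/c2.png

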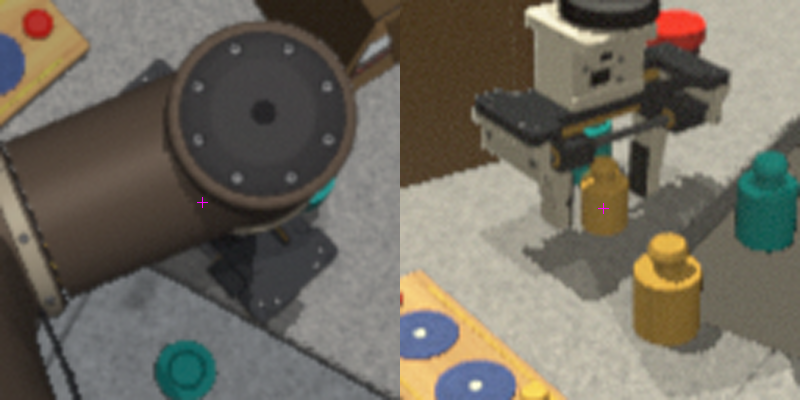

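Call:
{"fn": "move_arm", "kwargs": {
  "increments": [
    [[-1,0,-2],0],
    [[0,0,0],0],
    [[0,0,0],0],
    [[0,0,0],0],
    [[0,0,0],0],
    [[0,0,0],0],
    [[0,0,0],0],
    [[0,0,0],0]
  ],
  "jaw": -1
}}

```text
clock: 19.4
tool_pos: [0.5386, 0.0386, 0.0125]
orientation: [-176.7, 0.1, -48.2]
force: [0.1, -0.8, -0.4]
opening: 0.0385
```

Call:
{"fn": "move_arm", "kwargs": {
  "increments": [
    [[0,0,0],0],
    [[0,0,15],0],
    [[0,0,25],0],
    [[0,0,35],0],
    [[0,0,35],0],
    [[0,20,15],0],
    [[4,40,0],0],
    [[8,45,0],0]
  ]
}}

```text
clock: 20.2
tool_pos: [0.5438, 0.1404, 0.1382]
orientation: [-177.3, 0.5, -48.7]
force: [0.6, -0.5, -3.8]
opening: 0.0387
```

Call:
{"fn": "move_arm", "kwargs": {
  "increments": [
    [[18,30,0],0],
    [[20,35,0],0],
    [[16,30,-10],0],
    [[10,18,-20],0],
    [[2,4,-20],0],
    [[0,0,-10],0],
    [[0,0,0],0],
    [[0,0,0],0]
  ]
}}

```text
clock: 21.0
tool_pos: [0.608, 0.2663, 0.0714]
orientation: [-177.7, 0.7, -48.5]
force: [-0.7, -0.3, -3.0]
opening: 0.0384
```

```bash
python3 look.py c3
```

```text
21.0 [0.608  0.2663 0.0714] [-177.7    0.7  -48.5] 0.038430589558304494
top tcp px [177.6 165.6]
crop 115 104
side tcp px [226.3 233.1]
crop 163 181
```

View pics/c3.png

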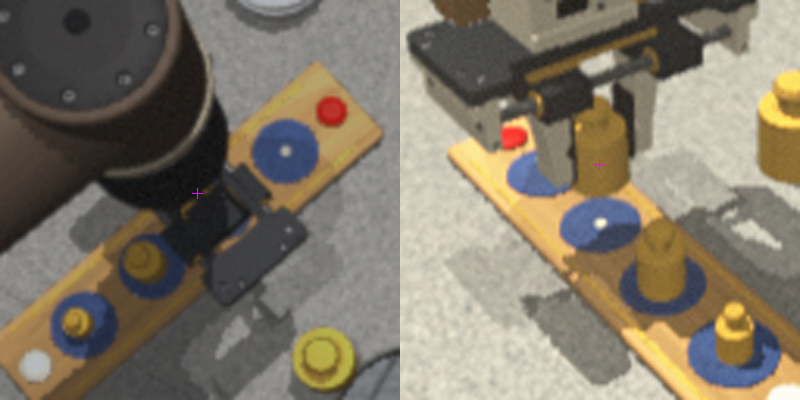

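Call:
{"fn": "move_arm", "kwargs": {
  "increments": [
    [[1,-5,-3],0],
    [[1,-4,-7],0],
    [[0,0,-12],0],
    [[0,0,-10],0],
    [[0,0,-6],0],
    [[0,0,-2],0],
    [[0,0,0],0],
    [[0,0,0],0]
  ]
}}

```text
clock: 21.9
tool_pos: [0.6112, 0.2557, 0.0311]
orientation: [-177.4, 0.7, -48.6]
force: [-0.6, -0.4, -3.8]
opening: 0.0387
```

Call:
{"fn": "move_arm", "kwargs": {
  "increments": [
    [[-1,1,-3],0],
    [[0,0,-1],0],
    [[0,0,0],0],
    [[0,0,0],0],
    [[0,0,0],0],
    [[0,0,0],0],
    [[0,0,0],0],
    [[0,0,0],0]
  ]
}}

```text
clock: 22.7
tool_pos: [0.6108, 0.2576, 0.0282]
orientation: [-177.3, 0.6, -48.6]
force: [0.2, 0.5, -4.7]
opening: 0.0387
```

Call:
{"fn": "move_arm", "kwargs": {
  "increments": [
    [[0,0,-1],0],
    [[0,0,-1],0],
    [[0,0,0],0],
    [[0,0,0],0],
    [[0,0,0],0],
    [[0,0,0],0],
    [[0,0,0],0],
    [[0,0,0],0]
  ]
}}

```text
clock: 23.5
tool_pos: [0.611, 0.2577, 0.0266]
orientation: [-177.2, 0.6, -48.6]
force: [-0.6, 0.6, -1.9]
opening: 0.0387
```

```bash
python3 look.py c4
```

```text
23.5 [0.611  0.2577 0.0266] [-177.2    0.6  -48.6] 0.038675140350064266
top tcp px [184.  168.2]
crop 120 104
side tcp px [226.9 248. ]
crop 163 186
```

View pics/c4.png

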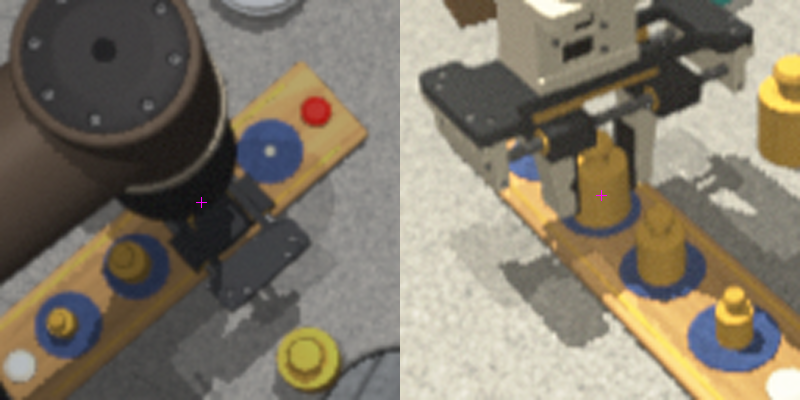

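Contact has begun: the z force went from −4.7 to −1.9 N. W2 sits centred on its pad, so I'll release it.

Call:
{"fn": "move_arm", "kwargs": {
  "increments": [
    [[0,0,0],0],
    [[0,0,0],0],
    [[0,0,0],0],
    [[0,0,0],0],
    [[0,0,0],0],
    [[0,0,0],0],
    [[0,0,5],0],
    [[0,0,20],0]
  ],
  "jaw": 0.6
}}

```text
clock: 24.4
tool_pos: [0.6112, 0.2576, 0.0513]
orientation: [-177.3, 0.6, -48.6]
force: [-0.5, 0.2, -0.2]
opening: 0.07
```

Call:
{"fn": "move_arm", "kwargs": {
  "increments": [
    [[0,0,30],0],
    [[0,0,45],0],
    [[-10,-8,20],0],
    [[-35,-25,0],0],
    [[-38,-26,0],0],
    [[-28,-18,0],0],
    [[-10,-7,-5],0],
    [[0,0,-5],0]
  ],
  "jaw": 1
}}

```text
clock: 25.2
tool_pos: [0.4879, 0.1715, 0.146]
orientation: [-176.8, 0.5, -48.5]
force: [0.4, 0.6, -0.1]
opening: 0.0873
```

```bash
python3 look.py d1
```

```text
25.2 [0.4879 0.1715 0.146 ] [-176.8    0.5  -48.5] 0.0872695146764849
top tcp px [214.7 211.9]
crop 151 149
side tcp px [289.4 176.5]
crop 225 125
```

View pics/d1.png

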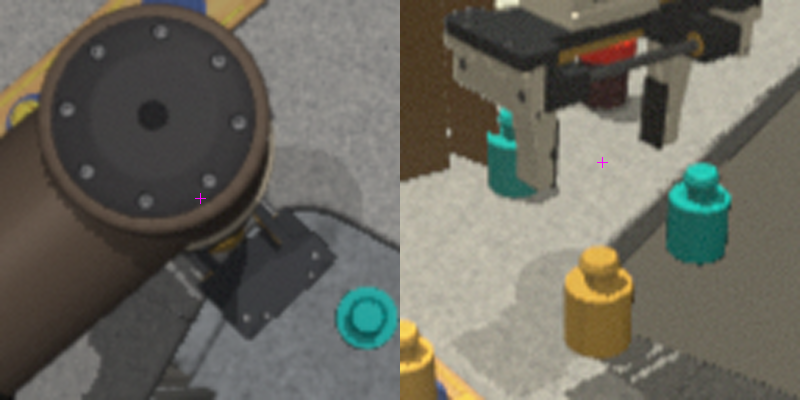

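Call:
{"fn": "move_arm", "kwargs": {
  "increments": [
    [[0,0,-20],0],
    [[0,0,-30],0],
    [[0,0,-30],0],
    [[0,0,-18],0],
    [[0,0,-6],0],
    [[0,0,0],0],
    [[0,0,0],0],
    [[0,0,0],0]
  ]
}}

```text
clock: 26.1
tool_pos: [0.4974, 0.1779, 0.0402]
orientation: [-176.5, 0.3, -48.4]
force: [0.0, -0.2, 0.6]
opening: 0.0876
```

```bash
python3 look.py d2
```

```text
26.1 [0.4974 0.1779 0.0402] [-176.5    0.3  -48.4] 0.0875559143773823
top tcp px [215.8 213.1]
crop 152 149
side tcp px [283.9 220.4]
crop 219 163
```

View pics/d2.png

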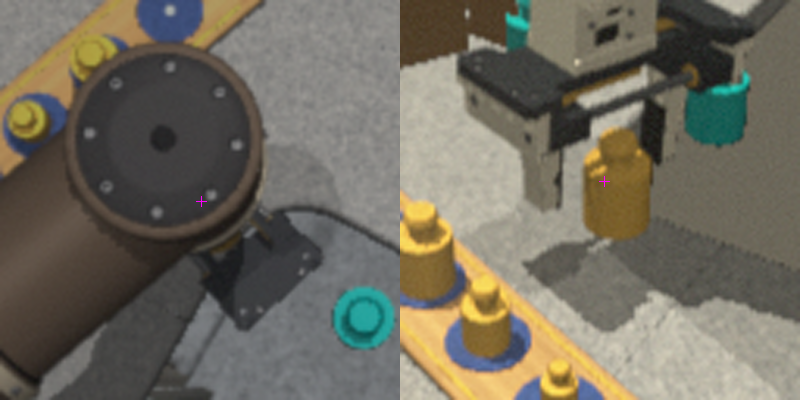

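Call:
{"fn": "move_arm", "kwargs": {
  "increments": [
    [[-5,-3,0],0],
    [[-4,-3,0],0],
    [[0,0,-5],0],
    [[0,0,-8],0],
    [[0,0,-4],0],
    [[0,0,0],0],
    [[0,0,0],0],
    [[0,0,0],0]
  ]
}}

```text
clock: 27.0
tool_pos: [0.4878, 0.1716, 0.0233]
orientation: [-176.3, 0.3, -48.4]
force: [-0.0, -0.5, -0.9]
opening: 0.0878
```

Call:
{"fn": "move_arm", "kwargs": {
  "increments": [
    [[-1,0,-3],0],
    [[0,0,-1],0],
    [[0,0,0],0],
    [[0,0,0],0],
    [[0,0,0],0],
    [[0,0,0],0],
    [[0,0,0],0],
    [[0,0,0],0]
  ]
}}

```text
clock: 27.8
tool_pos: [0.4871, 0.172, 0.0194]
orientation: [-176.3, 0.3, -48.4]
force: [-0.4, 0.0, -0.2]
opening: 0.0879
```

Call:
{"fn": "move_arm", "kwargs": {
  "increments": [
    [[0,0,0],0],
    [[0,0,0],0],
    [[0,0,0],0],
    [[0,0,0],0],
    [[0,0,0],0],
    [[0,0,0],0],
    [[0,0,0],0],
    [[0,0,0],0]
  ],
  "jaw": -1
}}

```text
clock: 28.6
tool_pos: [0.4868, 0.1717, 0.0195]
orientation: [-176.3, 0.3, -48.4]
force: [-0.5, 0.3, -0.1]
opening: 0.0482
```

Call:
{"fn": "move_arm", "kwargs": {
  "increments": [
    [[0,0,8],0],
    [[0,0,15],0],
    [[0,0,20],0],
    [[0,0,25],0],
    [[0,0,30],0],
    [[0,0,20],0],
    [[0,0,5],0],
    [[0,0,0],0]
  ]
}}

```text
clock: 29.4
tool_pos: [0.4796, 0.1672, 0.1432]
orientation: [-177.1, 0.6, -48.6]
force: [0.2, -0.4, -6.5]
opening: 0.048
```

```bash
python3 look.py d3
```

```text
29.4 [0.4796 0.1672 0.1432] [-177.1    0.6  -48.6] 0.0479658278012634
top tcp px [216.8 215.8]
crop 153 153
side tcp px [293.5 176.7]
crop 229 125
```

View pics/d3.png

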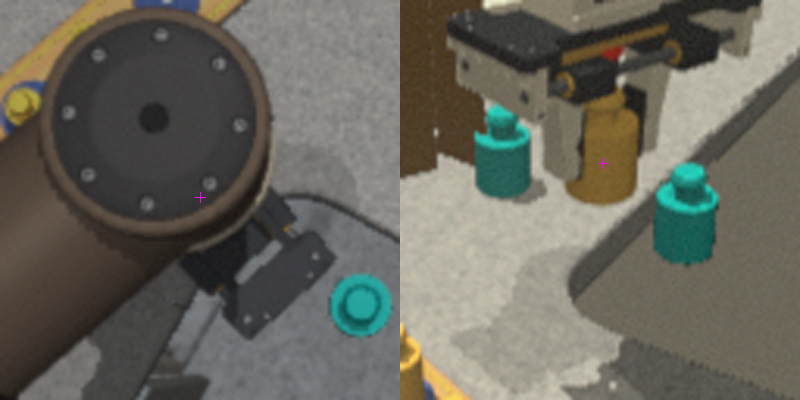

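W1 is held upright. I'll carry it to the red-stud pad.

Call:
{"fn": "move_arm", "kwargs": {
  "increments": [
    [[20,4,0],0],
    [[40,8,0],0],
    [[45,10,0],0],
    [[38,8,0],0],
    [[22,5,-5],0],
    [[8,2,-10],0],
    [[0,0,-15],0],
    [[0,0,-5],0]
  ]
}}

```text
clock: 30.3
tool_pos: [0.6513, 0.201, 0.0885]
orientation: [-178.5, 0.9, -48.7]
force: [-2.3, 0.1, -6.5]
opening: 0.0482
```

```bash
python3 look.py d4
```

```text
30.3 [0.6513 0.201  0.0885] [-178.5    0.9  -48.7] 0.04816161380116476
top tcp px [204.5 145.7]
crop 141 84
side tcp px [209.5 206.4]
crop 146 154
```

View pics/d4.png

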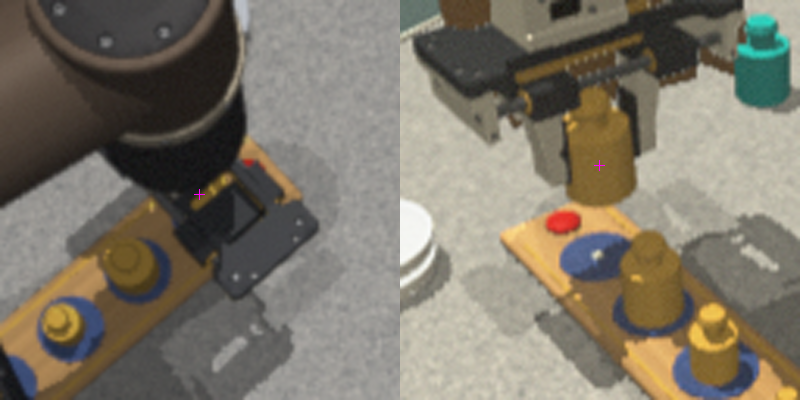

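Call:
{"fn": "move_arm", "kwargs": {
  "increments": [
    [[2,2,-10],0],
    [[1,1,-15],0],
    [[0,0,-12],0],
    [[0,0,-6],0],
    [[0,0,-2],0],
    [[0,0,0],0],
    [[0,0,0],0],
    [[0,0,0],0]
  ]
}}

```text
clock: 31.2
tool_pos: [0.6546, 0.205, 0.0434]
orientation: [-178.3, 0.8, -48.6]
force: [-0.6, 0.5, -5.7]
opening: 0.0481
```

Call:
{"fn": "move_arm", "kwargs": {
  "increments": [
    [[1,0,-4],0],
    [[0,0,-3],0],
    [[0,0,-1],0],
    [[0,0,0],0],
    [[0,0,0],0],
    [[0,0,0],0],
    [[0,0,0],0],
    [[0,0,0],0]
  ]
}}

```text
clock: 32.0
tool_pos: [0.6565, 0.2053, 0.0361]
orientation: [-178.2, 0.8, -48.6]
force: [0.6, -0.1, -6.6]
opening: 0.0484
```

```bash
python3 look.py d5
```

```text
32.0 [0.6565 0.2053 0.0361] [-178.2    0.8  -48.6] 0.04842460953777021
top tcp px [205. 149.]
crop 141 86
side tcp px [209.  227.8]
crop 145 169
```

View pics/d5.png

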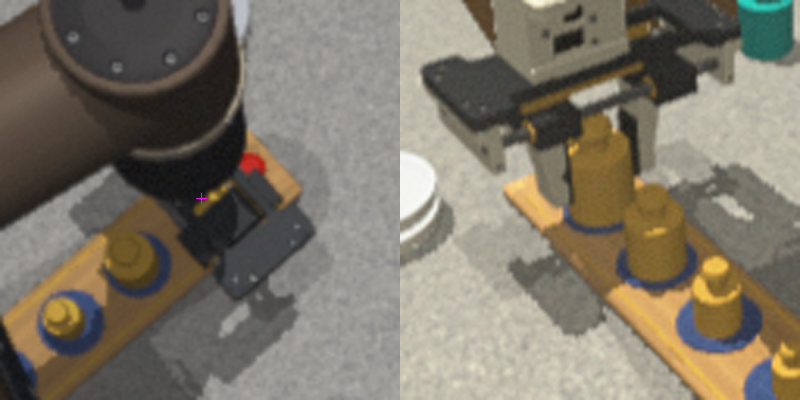

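Call:
{"fn": "move_arm", "kwargs": {
  "increments": [
    [[0,0,-1],0],
    [[0,0,-1],0],
    [[0,0,-0.5],0],
    [[0,0,0],0],
    [[0,0,0],0],
    [[0,0,0],0],
    [[0,0,0],0],
    [[0,0,0],0]
  ]
}}

```text
clock: 32.9
tool_pos: [0.6566, 0.2054, 0.034]
orientation: [-178.2, 0.8, -48.5]
force: [-0.8, -0.1, -4.6]
opening: 0.0484
```

Call:
{"fn": "move_arm", "kwargs": {
  "increments": [
    [[0,0,-1],0],
    [[0,0,0],0],
    [[0,0,0],0],
    [[0,0,0],0],
    [[0,0,0],0],
    [[0,0,0],0],
    [[0,0,0],0],
    [[0,0,0],0]
  ],
  "jaw": 0.85
}}

```text
clock: 33.7
tool_pos: [0.66, 0.2067, 0.0367]
orientation: [-177.7, 0.6, -48.5]
force: [-0.6, 0.7, 0.7]
opening: 0.0812
```

Call:
{"fn": "move_arm", "kwargs": {
  "increments": [
    [[0,0,20],0],
    [[0,0,40],0],
    [[0,0,45],0],
    [[-20,-10,30],0],
    [[-45,-20,0],0],
    [[-45,-20,0],0],
    [[-45,-20,0],0],
    [[-45,-20,0],0]
  ]
}}

```text
clock: 34.5
tool_pos: [0.4575, 0.115, 0.173]
orientation: [-177.9, 0.6, -48.5]
force: [0.1, 0.7, 1.2]
opening: 0.0811
```

Call:
{"fn": "move_arm", "kwargs": {
  "increments": [
    [[0,-45,0],0],
    [[0,-45,0],0],
    [[0,-45,0],0],
    [[0,-45,0],0],
    [[0,-40,0],0],
    [[0,-20,0],0],
    [[0,0,0],0],
    [[0,0,0],0]
  ]
}}

```text
clock: 35.3
tool_pos: [0.4497, -0.1336, 0.1765]
orientation: [-177.4, 0.4, -48.1]
force: [0.5, 0.9, -0.4]
opening: 0.0808
```

```bash
python3 - <<'E'
from h import *
from plant import ctrl
o=ctrl.get_obs();print(o["clock"],o["tool_pos"])
for n in("top","side"):
    s=ctrl.snapshot(n);pickle.dump(s,open(n+"_end.pkl","wb"))
    im=s["color"]
    cr=im[120:230,110:250] if n=="top" else im[200:340,170:320]
    cv2.imwrite(f"pics/{n}_end.png",cv2.resize(cr[:,:,::-1],None,fx=4,fy=4,interpolation=cv2.INTER_CUBIC))
E
```

```text
35.3 [ 0.44970156 -0.13357849  0.17648095]
```

View pics/top_end.png

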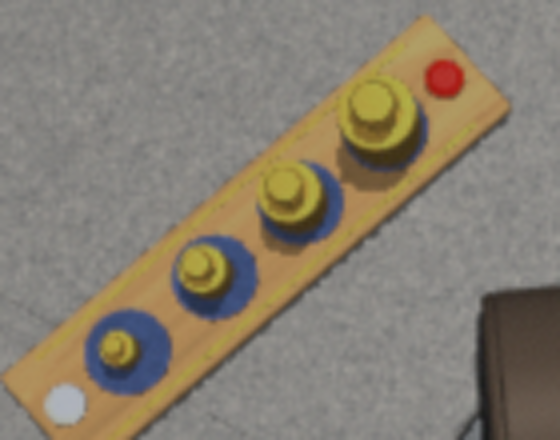

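View pics/side_end.png

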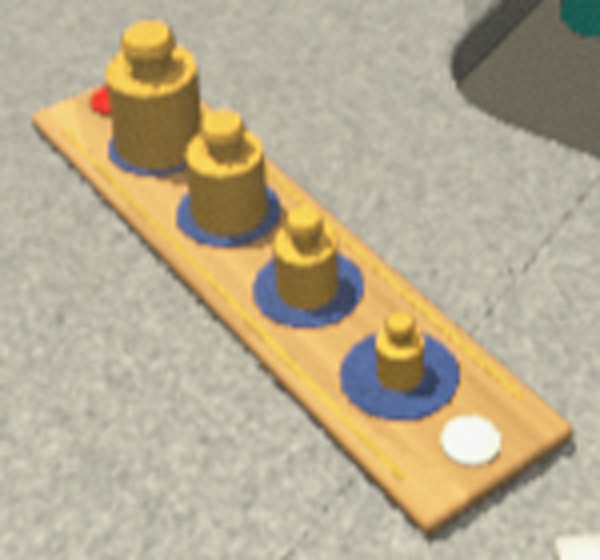

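```bash
python3 - <<'E'
from h import *
t=pickle.load(open("top_end.pkl","rb"));s=pickle.load(open("side_end.pkl","rb"))
padT={1:(.6543,.2048),2:(.6079,.2576),3:(.5621,.3104),4:(.5158,.3627)}
padS={1:(.6582,.204),2:(.6114,.2567),3:(.5653,.3099),4:(.5193,.3624)}
for n,v,org,pads,knob in(("top",t,(110,120),padT,{1:(373,105),2:(284,187),3:(201,266),4:(119,347)}),("side",s,(170,200),padS,{1:(148,38),2:(223,127),3:(305,221),4:(400,327)})):
    for w in W:
        uv=np.array(knob[w])/4+org-.4
        x=back(v,uv,.014+W[w][2]-(0 if n=="top" else .003))[:2];d=x-np.array(pads[w]);print(n,w,(d*1000).round(1),(np.linalg.norm(d)*1e3).round(1))
tb=blobs(t["color"],(0,190,120),(4,255,255),40)
for c,st in tb: print("red",c,st)
for c,st in blobs(s["color"],(0,190,120),(4,255,255),40):
    if c[1]>120: print("red side",c,st)
cv2.imwrite("pics/side_full_end.png",cv2.resize(s["color"][:,:,::-1],None,fx=1.5,fy=1.5))
E
```

```text
top 1 [-2.5  0.3] 2.6
top 2 [-1.9  1.4] 2.4
top 3 [-1.  -0.7] 1.3
top 4 [-1.2 -2.6] 2.9
side 1 [-0.8 -1. ] 1.2
side 2 [-0.1  1. ] 1.0
side 3 [0.8 0.9] 1.2
side 4 [0.4 1.6] 1.7
red [220.7 139.2] [217, 135, 9, 9, 61]
red side [289.9 136.6] [281, 133, 19, 8, 126]
```

View pics/side_full_end.png

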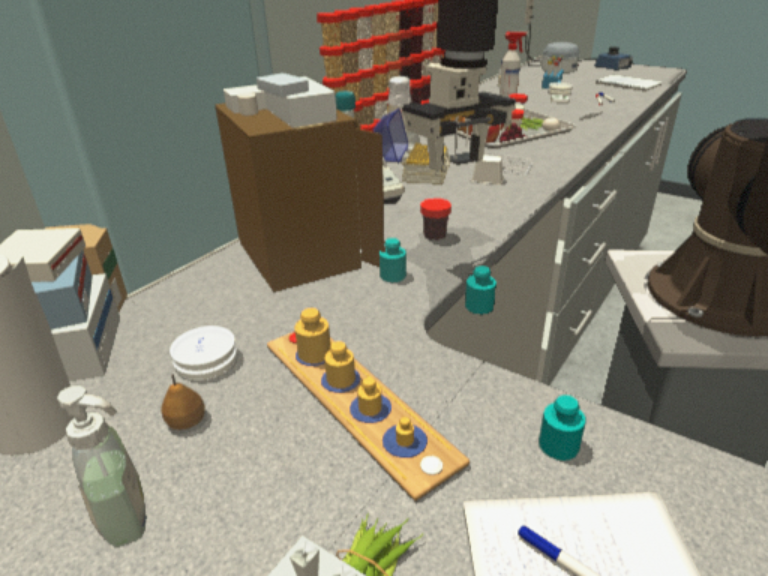

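The picture shows all four weights upright, at (312,337), (339,366), (369,399) and (405,433), ordered from the red stud down. The cup is still at (436,218), the same place as before, and the arm is clear, so I'm handing in.

```bash
python3 -c "
from plant import ctrl
print(ctrl.close_job())"
```

```text
the job is handed in; nothing more can be done
None
```

I placed all four brass weights upright on the blue pads, in order of size with the largest next to the red stud, and handed the job in at about 35 s of the 96 s allowed. The hand-in gave no verdict.

- **Centring:** my last pictures put every weight within 3 mm of its pad's middle (limit 12 mm). The top view read 1.3–2.9 mm and the side view 1.0–1.7 mm.
- **Cup and surroundings:** the red-lidded cup is where it was to within about half a pixel in the side view, apart from a partly hidden edge of its lid. The arm hid it in the top view. The turquoise pieces show no visible change, and the arm was clear of everything at the end.
- **Disagreements:** the two cameras differed steadily by about 3–6 mm, so I used averages. The tool drifted up to about 3.7° off vertical during the job, and the weights still look upright in the pictures.

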